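Sticker and weight a small drying stack of boards

TASK

Build the drying stack on the rack: lay the longer board lengthwise on the rack's two bearers, centred, then lay one of the two small square stickers crosswise and centred on it directly above each bearer, then the shorter board on the stickers, centred over the longer one and in line with it, and last stand the iron weight upright in the middle of the shorter board. Leave everything released and at rest, and do not knock over the glue bottle.

Things in the scene. Friction and masses are not known exactly. Their poses are not given: they have to be found in the camera images.
- rack_top (a point): The rack, fixed to the bench: a plywood base 250 mm long x 110 wide x 12 thick that carries two dark wooden bearers, each 20 mm wide (along x), 100 long (along y) and 25 high, centred 70 mm either side of the rack's middle. The point is the rack's middle at the height of the bearers' tops, 37 mm above the bench. x runs along the rack's length, from one bearer to the other; y across, along the bearers; z up.
- long_board_c (a point): The longer loose board, plain brown wood, 240 x 55 x 22 mm thick, about 0.17 kg, lying flat on the bench. Its origin is the centre of the piece, half-way up; its x axis runs along its length, y across its width, z up. 
- short_board_c (a point): The shorter loose board, of the same wood, 180 x 55 x 22 mm thick, about 0.13 kg, lying flat on the bench. Its origin is the centre of the piece, half-way up; its x axis runs along its length, y across its width, z up. 
- sticker_a_c (a point): A sticker: small loose square batten of dark wood, 80 x 16 x 16 mm, about 18 g, lying on the bench. The two stickers are alike and either may go above either bearer. Its origin is the centre of the piece, half-way up; its x axis runs along its length, y across its width, z up. 
- sticker_b_c (a point): The other sticker, the same: 80 x 16 x 16 mm. Its origin is the centre of the piece, half-way up; its x axis runs along its length, y across its width, z up. 
- weight_c (a point): Loose iron weight standing on the bench, about 0.5 kg, 70 mm high in all: a round body 50 mm across and 34 mm high, and on it an upright cylindrical grip 24 mm across, from 34 to 70 mm above the underside. The point is on its axis, half-way up (35 mm above the underside); z is its axis.
- glue_c (a point): Glue bottle, white, 48 mm across and 110 mm high, standing loose among the pieces; not to be knocked over. The point is on its axis, half-way up; z is its axis.
Mind the look-alikes: they are no part of the job. What is shaped like the part that bears sticker_b_c but turquoise is not meant.

How it is judged:
By the outcome, as a careful person would: the job done as asked, in the order asked, and still so for the second after the job is handed in, with the robot touching nothing.
It also fails if it takes over 141 s, if anything falls off the work surface, if the arm or the gripper's body presses on something with over 40 N, if the wrist force passes 120 N, or if a joint passes its speed limit or range.

ROBOT

A 6-joint arm with a two-finger parallel gripper is mounted at the origin on the work surface. World frame = base frame: x ahead of the robot, y to its left, z up, the work surface at z = 0. Lengths are in mm, angles in rad, forces in N, time in s.
With the tool pointing down it reaches from about 250 to 725 mm from the base axis. Payload 4 kg.
Tool frame: the origin (TCP) lies midway between the tips of the shut fingers; the grasp point (between the pads) lies 19 mm behind it (manip.grasp_offset is the distance from the TCP to the grasp point, in mm); z points along the fingers, y is the line along which they close (so a half turn about z gives the same grasp; the last joint's range is limited). The gripper opens to 85 mm and grips with 20 to 120 N. Pads are 22 mm wide; open, the fingers measure 114 mm over their backs; the gripper's body (76 mm by 85 mm) begins 54 mm behind the grasp point. The pads swing forward as they close: fully open they stand 13 mm farther back than shut.
Start: joints at [-1.21, 0.241, 0.005, 1.335, 0, 1.571], TCP at [176.51, -467.808, 231.306] pointing down, gripper open.
Joint ranges: [-2.72, 2.72], [-1.05, 1.87], [-1.09, 1.28], [-1.99, 2.15], [-1.42, 1.44], [-3.14, 3.14]. Speed limits (rad/s): [2.79, 2.79, 3.14, 3.14, 3.14, 3.14].

INTERFACE

Orientations are given as a 3x3 rotation matrix whose columns are the frame's x, y, z axes.
In Python, from bench import observe, get_image, camera_params, manip, spotter gives the robot as it stands. The module is installed in compiled form; this text tells all that it offers.
- The arm moves only by the shell command python3 -m jog 'ROWS' [OPENING] [FORCE]. ROWS is JSON, a list of rows, each a list of 2 entries, a list of its own where there are three numbers: the shift along the world's x, y, z in mm, then the turn about the world's z in rad. In form: [[[x, y, z], spin], ...]. A call has 1 to 12 rows; each row shifts and turns the commanded pose from where the row before left it; what a row does not reach is not made up. A row lasts 1/8 s, in which the tool goes at most 62.5 mm and 10.7 degrees, less where a joint would pass 70% of its speed; a pose out of reach is approached as far as the arm can. A call is refused whole if a number of a shift passes 62.5 or a number of a turn 0.188, either way. A call with a gripper value outside its range is refused whole. OPENING is the closure, from -1 (fully open) to 1 (shut), set as the call begins (- or left out, the last holds). The fingers move at their own pace and stop on an object; FORCE is the grip in N (left out, the last holds). Time passes only in rows, so rows that do not move let the fingers close. It gives the time, the measured TCP pose, the force, the opening and the grip force at its end, in the units of the state.
- observe(): the state, without advancing time (a new reading comes with each control period).
- get_image(name): name is "side" or "top" or "wrist"; returns (picture, depth): 384x512x3 uint8, red, green, blue; 384x512 float32, mm along the optical axis (not along the pixel's ray), 0 where there is no reading.
- camera_params(name): a dict with "fx", "fy", "cx", "cy" (pixels), "pose" (4x4, takes a point from camera to world coordinates). Camera axes: x right, y down, z forward; pixel columns grow to the right and rows downward; lengths in mm; the calibration is good to about 2 mm. The wrist camera is an equidistant fisheye: a pixel r from the principal point sees the ray r / f radians off the axis. A picture is of the moment at which its call begins: read the wrist's pose just before it. camera_params takes no time and is no camera call; for the wrist camera it gives the pose at the moment of the call.
- manip.job_done(): hands the job in; it is judged then, once.
Trained networks look in the newest picture that a camera, given by its name, has taken for a name from the list of things; names that differ only in an ending like _2 or _b are one class to them, and where a whole thing is asked for, a point or a joint stands for the part that bears it (a point fixed in the world has none). Each returns a list of dicts, best first, with "conf" (0 to 1); they miss things now and then, are a little off and sometimes report something else, mostly with a low value. They report only what shows in the picture. A call takes as long as a camera call. They do not tell look-alikes from the thing itself.
- spotter.search_frame(target, camera): "location" ([x, y, z] in mm, in the coordinates of the camera as it stood for that picture, good to about 4 mm: the middle of the surface that is visible of it).
The state is a dict: "clock": time; "q": joint angles; "dq": joint speeds; "effort": joint torques, N m; "tool_pos": TCP position; "tcp_rot": TCP orientation; "ft_force": force on the tool from outside, world axes, zero at the start; "ft_torque": the same for the moment, N m; "width": finger opening in mm; "finger_force": force on a finger pad.
Only numpy, scipy, OpenCV 4.12 (cv2) and the standard library are available. Lean on these libraries where they do the work, as an engineer would, in place of code of your own. Each camera call takes 0.05 s, during which the arm holds its last target. There are 200 camera calls.

## Working session

There is one attempt and no reset: what is moved stays moved. The work goes in short steps, Python scripts to look and compute and a shell command to move; the robot and the scene stay as the last step left them, time stands still between calls to the robot, and variables do not carry over. Pictures are saved under pics/ and viewed, at most 14 in all, crops included, and the job is handed in when it is done.

```bash
mkdir -p pics
cat > h.py <<'E'
import numpy as np,cv2
from bench import observe,get_image,camera_params,manip,spotter
def cloud(cam):
    P=camera_params(cam);im,d=get_image(cam)
    v,u=np.mgrid[0:384,0:512].astype(float)
    if cam=='wrist':
        a=(u-P['cx'])/P['fx'];b=(v-P['cy'])/P['fy'];r=np.hypot(a,b)+1e-9
        s=np.tan(r)/r;x=a*s;y=b*s
    else: x=(u-P['cx'])/P['fx'];y=(v-P['cy'])/P['fy']
    p=np.stack([x*d,y*d,d],-1)@P['pose'][:3,:3].T+P['pose'][:3,3]
    p[d==0]=np.nan
    return im,p,P
E
python3 - <<'E'
from h import *
for c in ['top','side']:
    im,p,P=cloud(c); cv2.imwrite(f'pics/{c}0.png',im[...,::-1]); np.save(f'{c}.npy',p)
    print(c,P['pose'].round(2).tolist(),P['fx'])
    for n in ['rack_top','long_board_c','short_board_c','sticker_a_c','weight_c','glue_c']:
        for r in spotter.search_frame(n,c):
            l=np.array(r['location']);w=P['pose'][:3,:3]@l+P['pose'][:3,3]
            print(n,round(r['conf'],2),w.round(),(l[:2]/l[2]*P['fx']+[P['cx'],P['cy']]).round())
o=observe();print(o['tcp_rot'],o['clock'])
E
```

```text
top [[0.01, -0.99, 0.12, 417.89], [-1.0, -0.01, 0.02, -94.95], [-0.02, -0.12, -0.99, 1145.83], [0.0, 0.0, 0.0, 1.0]] 426.36523417431465
rack_top 0.71 [506. 349.  16.] [ 93. 202.]
long_board_c 0.79 [ 484. -352.   25.] [357. 214.]
short_board_c 0.71 [529. -11.  23.] [228. 195.]
short_board_c 0.34 [ 486. -352.   24.] [357. 213.]
sticker_a_c 0.51 [609. 162.  14.] [164. 165.]
weight_c 0.56 [471. 184.  32.] [152. 216.]
glue_c 0.58 [ 431. -161.   75.] [285. 233.]
side [[-0.96, -0.17, 0.23, 330.29], [-0.29, 0.58, -0.76, 662.47], [-0.01, -0.8, -0.6, 648.79], [0.0, 0.0, 0.0, 1.0]] 351.36549611399954
rack_top 0.7 [506. 357.  13.] [215. 349.]
long_board_c 0.72 [ 481. -342.   22.] [299. 156.]
long_board_c 0.4 [528.   3.  26.] [257. 219.]
short_board_c 0.84 [531.   1.  23.] [256. 219.]
sticker_a_c 0.64 [606. 168.  19.] [205. 261.]
sticker_a_c 0.52 [ 431. -143.   59.] [304. 184.]
weight_c 0.95 [475. 197.  34.] [255. 279.]
glue_c 0.88 [ 430. -143.   62.] [305. 183.]
[[ 9.35604967e-01  3.53048642e-01  4.33546139e-05]
 [ 3.53048643e-01 -9.35604967e-01 -1.97846399e-05]
 [ 3.35778518e-05  3.38168950e-05 -9.99999999e-01]] 0.7
```

View pics/top0.png

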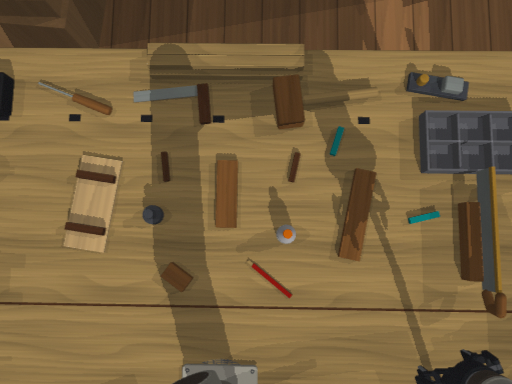

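View pics/side0.png

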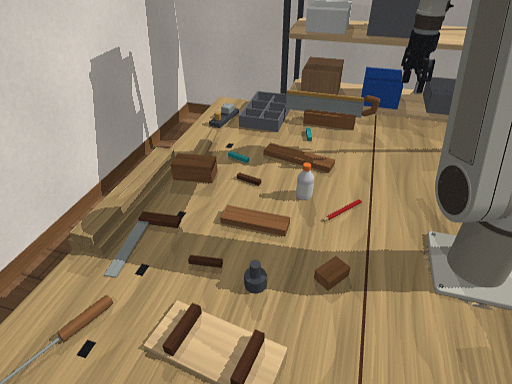

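The dark stickers are at top (165,167) and (294,167). Turquoise look-alikes at (337,141) and (424,217) are not meant. The long board is at (357,214) and the short one at (227,194). The rack is at (93,202), the weight at (152,215) and the glue bottle at (287,234).

```bash
cat >> h.py <<'E'
def rect(p,c,rad,zlo,zhi,mask=None):
    q=p.reshape(-1,3); m=(np.hypot(q[:,0]-c[0],q[:,1]-c[1])<rad)&(q[:,2]>zlo)&(q[:,2]<zhi)
    if mask is not None: m&=mask.reshape(-1)
    q=q[m]
    if len(q)<8: return None
    # largest connected blob on 2mm.. grid
    g=np.zeros((401,401),np.uint8); ij=((q[:,:2]-c)+400)/2
    ij=ij.astype(int).clip(0,400); g[ij[:,1],ij[:,0]]=1
    g=cv2.dilate(g,np.ones((3,3))); n,L,s,_=cv2.connectedComponentsWithStats(g)
    k=1+np.argmax(s[1:,4]); q=q[L[ij[:,1],ij[:,0]]==k]
    r=cv2.minAreaRect((q[:,:2]-c).astype(np.float32)); b=cv2.boxPoints(r)
    e=[b[1]-b[0],b[2]-b[1]]; l=[np.hypot(*x) for x in e]; i=int(np.argmax(l)); d=e[i]
    return dict(c=(np.array(r[0])+c).round(1),L=round(float(l[i]),1),W=round(float(l[1-i]),1),
      ang=round(float((np.arctan2(d[1],d[0])+np.pi/2)%np.pi-np.pi/2),3),z=round(float(np.median(q[:,2])),1),n=len(q),mean=q.mean(0).round(1))
E
python3 - <<'E'
from h import *
for cam in ['top','side']:
    p=np.load(cam+'.npy'); print(cam)
    for n,c,r,a,b in [('long',(484,-350),150,15,35),('short',(529,-5),130,15,35),('stA',(607,165),60,9,25),('stB',(610,-170),60,9,25),
      ('bear_far',(574,345),75,29,48),('bear_near',(437,365),75,29,48),('weightbody',(473,190),40,25,45),('grip',(473,190),40,60,80),('glue',(430,-155),45,50,140)]:
        print(n,rect(p,np.array(c),r,a,b))
im=cv2.imread('pics/top0.png')
a=cv2.resize(im[130:270,130:400],None,fx=2.9,fy=2.9,interpolation=cv2.INTER_CUBIC)
cv2.imwrite('pics/crop.png',a)
E
```

```text
top
long {'c': array([ 485.2, -354. ]), 'L': 239.9, 'W': 56.5, 'ang': -0.203, 'z': 22.2, 'n': 1947, 'mean': array([ 483.9, -353.1,   22.1])}
short {'c': array([534.9,  -7.7]), 'L': 179.7, 'W': 55.2, 'ang': -0.003, 'z': 22.1, 'n': 1404, 'mean': array([534. ,  -8. ,  22.1])}
stA {'c': array([607.8, 159.9]), 'L': 80.9, 'W': 17.3, 'ang': 0.127, 'z': 16.0, 'n': 187, 'mean': array([607.5, 160. ,  16. ])}
stB {'c': array([ 610.1, -188.5]), 'L': 79.9, 'W': 16.0, 'ang': -0.215, 'z': 15.9, 'n': 179, 'mean': array([ 609.5, -188.2,   15.9])}
bear_far {'c': array([575.2, 341.4]), 'L': 101.2, 'W': 20.3, 'ang': 1.427, 'z': 37.1, 'n': 295, 'mean': array([574.7, 339.7,  37. ])}
bear_near {'c': array([436.6, 360.6]), 'L': 100.2, 'W': 19.9, 'ang': 1.427, 'z': 37.5, 'n': 302, 'mean': array([436.6, 360.2,  37.4])}
weightbody {'c': array([476.2, 184.8]), 'L': 47.7, 'W': 47.4, 'ang': -1.551, 'z': 34.6, 'n': 203, 'mean': array([475.2, 181.6,  34.5])}
grip {'c': array([476.5, 184.9]), 'L': 23.4, 'W': 20.4, 'ang': -1.54, 'z': 70.2, 'n': 77, 'mean': array([476.1, 184.6,  69.4])}
glue {'c': array([ 428.9, -163.
[... 605 characters left out ...]
: array([ 610.8, -186.6,   15.4])}
bear_far {'c': array([577.4, 341. ]), 'L': 100.1, 'W': 21.4, 'ang': 1.426, 'z': 37.5, 'n': 605, 'mean': array([576.4, 344.9,  36.9])}
bear_near {'c': array([438.7, 360.8]), 'L': 100.7, 'W': 20.6, 'ang': 1.42, 'z': 37.3, 'n': 685, 'mean': array([438.7, 365.1,  37.1])}
weightbody {'c': array([477.7, 186.9]), 'L': 48.4, 'W': 46.5, 'ang': 0.272, 'z': 34.4, 'n': 288, 'mean': array([475.5, 193.5,  34. ])}
grip {'c': array([477.7, 185.9]), 'L': 23.8, 'W': 21.7, 'ang': 1.297, 'z': 70.1, 'n': 108, 'mean': array([477.3, 188. ,  68.7])}
glue {'c': array([ 430.7, -158.6]), 'L': 45.5, 'W': 36.4, 'ang': 0.397, 'z': 76.2, 'n': 298, 'mean': array([ 430.8, -153.8,   78.7])}
```

View pics/crop.png

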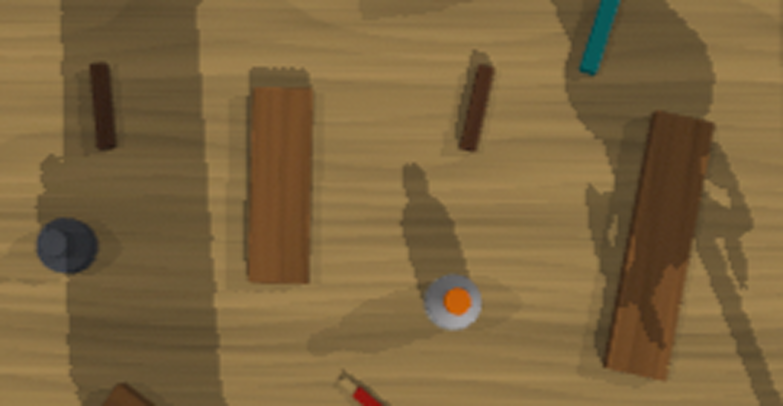

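The crop confirms the plain brown boards and the dark stickers. The turquoise piece is excluded. I'll set off for the long board.

```bash
python3 -m jog '[[[22,8,0],0.184],[[22,8,0],0.184],[[22,8,0],0.184],[[22,8,0],0.184],[[22,8,0],0.184],[[22,8,0],0.184],[[22,8,0],0.184]]' -1 60; python3 -c "
from h import *
print(observe()['q'])"
```

```text
clock: 1.58
tool_pos: [331.2, -411.5, 231.3]
tcp_rot: [[-0.084, 0.996, 0.0], [0.996, 0.084, -0.0], [-0.0, 0.0, -1.0]]
ft_force: [0.8, -0.1, -0.1]
width: 85.3
finger_force: 0.0
[-8.93079270e-01  2.96700742e-01  8.03456150e-02  1.35435708e+00
 -4.12568223e-05  5.93655082e-01]
```

```bash
python3 -m jog '[[[22,8,-10],0.184],[[22,8,-20],0.184],[[22,8,-20],0.184],[[22,8,-20],0.184],[[22,8,-20],0.184],[[22,8,-20],0.184],[[22.3,9.5,-20],0.18],[[0,0,0],0]]' -1 60
python3 - <<'E'
from h import *
im,p,P=cloud('wrist'); cv2.imwrite('pics/w1.png',im[...,::-1])
print(rect(p,np.array((485,-354)),150,15,30))
print(P)
E
```

```text
clock: 2.58
tool_pos: [484.9, -352.7, 99.1]
tcp_rot: [[-0.979, 0.206, -0.003], [0.206, 0.979, 0.002], [0.003, 0.002, -1.0]]
ft_force: [-0.7, 0.5, -0.1]
width: 85.7
finger_force: 0.0
{'c': array([ 485.1, -354. ]), 'L': 239.4, 'W': 55.7, 'ang': -0.204, 'z': 20.2, 'n': 18917, 'mean': array([ 469.4, -350.7,   20.2])}
{'fx': 297.3186396354542, 'fy': 297.3186396354542, 'cx': 255.4918660600548, 'cy': 187.21676469725625, 'pose': array([[ 2.06563853e-01,  9.37235526e-01,  2.80928717e-01,
         4.12230336e+02],
       [ 9.78431764e-01, -1.98344520e-01, -5.77125223e-02,
        -3.37104801e+02],
       [ 1.63044543e-03,  2.86790901e-01, -9.57991817e-01,
         2.40247194e+02],
       [ 0.00000000e+00,  0.00000000e+00,  0.00000000e+00,
         1.00000000e+00]])}
```

View pics/w1.png

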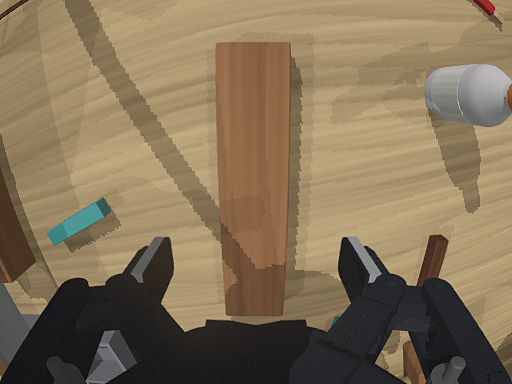

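The board (253,180) lies midway between the fingers, and the wrist and top cameras agree. I'll descend and grip.

```bash
python3 -m jog '[[[0.3,-1.1,-40],0.004],[[0,0,-40],0],[[0,0,-17],0],[[0,0,0],0]]' -1 60; python3 -m jog '[[[0,0,0],0],[[0,0,0],0],[[0,0,0],0],[[0,0,0],0],[[0,0,0],0],[[0,0,0],0]]' 1 60;  python3 -m jog '[[[0,0,30],0],[[0,0,50],0],[[0,0,60],0],[[0,0,0],0]]'
```

```text
clock: 3.12
tool_pos: [484.2, -355.5, 4.0]
tcp_rot: [[-0.979, 0.205, -0.001], [0.205, 0.979, 0.001], [0.002, 0.001, -1.0]]
ft_force: [0.1, 0.2, 0.9]
width: 85.3
finger_force: 0.0
clock: 3.88
tool_pos: [486.7, -356.5, 6.8]
tcp_rot: [[-0.979, 0.203, 0.004], [0.203, 0.979, -0.003], [-0.004, -0.002, -1.0]]
ft_force: [-0.6, 0.2, 5.4]
width: 53.3
finger_force: 65.5
clock: 4.38
tool_pos: [488.6, -357.9, 151.3]
tcp_rot: [[-0.979, 0.203, 0.011], [0.203, 0.979, -0.008], [-0.012, -0.006, -1.0]]
ft_force: [0.7, 0.1, -1.5]
width: 53.2
finger_force: 64.7
```

```bash
python3 -m jog '[[[1,20,10],0],[[1,40,10],0],[[1,55,0],0],[[2,55,0],0],[[2,55,0],0],[[2,55,0],0.01],[[2,55,0],0.01],[[2,55,0],0.01],[[2,55,0],0.01],[[2,55,0],0.01],[[1,55,0],0.01],[[0,55,0],0]]'; python3 -m jog '[[[0,50,0],0],[[0,35,-10],0],[[0,14,-20],0],[[0,0,-20],0],[[0,0,0],0],[[0,0,0],0]]'
python3 - <<'E'
from h import *
for c in ['wrist','top']:
    im,p,P=cloud(c); cv2.imwrite(f'pics/{c}2.png',im[...,::-1]); o=observe()
    print(o['tool_pos'])
    for z in [(110,150)]: print(c,rect(p,np.array((506,351)),140,*z))
    print(rect(p,np.array((576,341)),70,29,45),rect(p,np.array((437,361)),70,29,45))
E
```

```text
clock: 5.88
tool_pos: [500.9, 256.5, 162.8]
tcp_rot: [[-0.99, 0.143, -0.003], [0.143, 0.99, -0.001], [0.003, -0.002, -1.0]]
ft_force: [-0.8, -0.9, -2.5]
width: 53.3
finger_force: 64.6
clock: 6.62
tool_pos: [502.8, 352.7, 114.0]
tcp_rot: [[-0.989, 0.145, -0.001], [0.145, 0.989, -0.001], [0.001, -0.001, -1.0]]
ft_force: [0.3, 0.1, -1.4]
width: 53.5
finger_force: 64.6
[503.35682931 353.06837083 114.81183782]
wrist {'c': array([465.7, 359.1]), 'L': 166.0, 'W': 81.5, 'ang': -0.152, 'z': 127.7, 'n': 40129, 'mean': array([456.6, 360.1, 128.2])}
{'c': array([589.8, 388.5]), 'L': 5.8, 'W': 1.2, 'ang': -0.053, 'z': 35.0, 'n': 9, 'mean': array([589.9, 388.7,  35. ])} {'c': array([430.6, 314.5]), 'L': 19.7, 'W': 3.7, 'ang': -0.187, 'z': 35.1, 'n': 124, 'mean': array([430.5, 314.6,  35.1])}
[503.62186214 353.27315451 115.15693104]
top {'c': array([436.6, 362.9]), 'L': 108.5, 'W': 57.8, 'ang': -0.143, 'z': 130.3, 'n': 1145, 'mean': array([433.9, 359.1, 129.3])}
{'c': array([571.6, 317.1]), 'L': 56.4, 'W': 20.1, 'ang': 1.435, 'z': 37.1, 'n': 163, 'mean': array([571.3, 317.4,  36.8])} {'c': array([433.6, 339.4]), 'L': 56.9, 'W': 19.9, 'ang': 1.426, 'z': 37.3, 'n': 167, 'mean': array([433.4, 337.7,  37.3])}
```

View pics/wrist2.png

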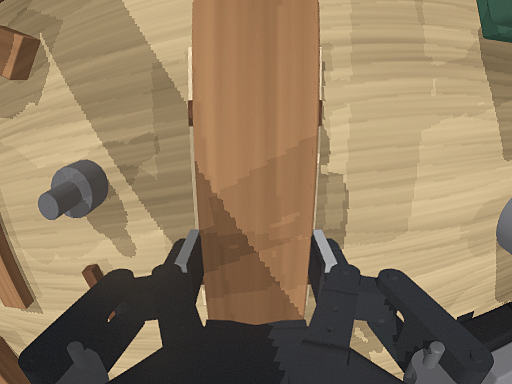

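```bash
python3 -m jog '[[[2,-1,-25],0],[[1.5,-1,-25],0],[[0,0,-10],0],[[0,0,0],0],[[0,0,0],0],[[0,0,0],0]]'
python3 - <<'E'
from h import *
im,p,P=cloud('top'); print(observe()['tool_pos'])
r=rect(p,np.array((450,360)),140,60,85);print(r, r['c']+(120-r['L']/2)*np.array([np.cos(r['ang']),np.sin(r['ang'])]))
E
```

```text
clock: 7.48
tool_pos: [507.3, 352.1, 55.6]
tcp_rot: [[-0.99, 0.144, 0.002], [0.144, 0.99, 0.001], [-0.002, 0.002, -1.0]]
ft_force: [-0.2, 0.1, -1.5]
width: 53.2
finger_force: 64.6
[507.19074307 352.06824287  55.39632769]
{'c': array([444.2, 361.6]), 'L': 115.9, 'W': 58.2, 'ang': -0.138, 'z': 71.2, 'n': 952, 'mean': array([437.4, 359.7,  71. ])} [505.66009697 353.06425278]
```

```bash
python3 -m jog '[[[0.2,-1.5,-5],0],[[0,0,-4],0],[[0,0,-3],0],[[0,0,0],0],[[0,0,0],0]]'
python3 - <<'E'
from h import *
im,p,P=cloud('top')
r=rect(p,np.array((450,360)),140,45,75);print(r, r['c']+(120-r['L']/2)*np.array([np.cos(r['ang']),np.sin(r['ang'])]))
E
```

```text
clock: 8.15
tool_pos: [506.6, 349.9, 43.8]
tcp_rot: [[-0.99, 0.144, 0.0], [0.144, 0.99, -0.0], [-0.0, -0.0, -1.0]]
ft_force: [-3.5, -3.0, 8.0]
width: 53.2
finger_force: 65.7
{'c': array([439.7, 359.3]), 'L': 107.7, 'W': 57.2, 'ang': -0.142, 'z': 59.3, 'n': 945, 'mean': array([437.2, 356.8,  58.9])} [505.1841956  349.93823594]
```

```bash
python3 -m jog '[[[0,0,1],0],[[0,0,0],0],[[0,0,0],0],[[0,0,0],0],[[0,0,0],0]]' -1 60;  python3 -m jog '[[[0,0,30],0],[[0,0,60],0],[[0,-40,40],0.0],[[0,-60,0],0.03],[[0,-60,0],0.03],[[0,-60,0],0.03],[[0,-60,0],0.03],[[10,-60,0],0.02],[[10,-15,0],0],[[0,0,0],0]]'
python3 - <<'E'
from h import *
im,p,P=cloud('top')
r=rect(p,np.array((506,351)),150,48,75);print(r)
print(rect(p,np.array((576,341)),70,29,45),rect(p,np.array((437,361)),70,29,45))
print(rect(p,np.array((535,-8)),130,15,35))
E
```

```text
clock: 8.82
tool_pos: [506.8, 350.0, 43.1]
tcp_rot: [[-0.99, 0.144, -0.0], [0.144, 0.99, -0.0], [0.0, -0.0, -1.0]]
ft_force: [0.1, -0.6, -0.3]
width: 85.0
finger_force: 0.0
clock: 10.07
tool_pos: [527.4, -5.6, 173.2]
tcp_rot: [[-1.0, 0.007, 0.0], [0.007, 1.0, 0.001], [-0.0, 0.001, -1.0]]
ft_force: [-0.7, 0.7, 0.1]
width: 85.6
finger_force: 0.0
{'c': array([504.9, 350. ]), 'L': 239.5, 'W': 58.2, 'ang': -0.145, 'z': 59.2, 'n': 2103, 'mean': array([503. , 348.5,  59.1])}
{'c': array([557.6, 305. ]), 'L': 99.4, 'W': 23.1, 'ang': -0.154, 'z': 38.1, 'n': 109, 'mean': array([564.5, 306.5,  38.6])} {'c': array([443.7, 321.3]), 'L': 99.4, 'W': 23.9, 'ang': -0.145, 'z': 38.5, 'n': 108, 'mean': array([435.2, 325.4,  38.4])}
{'c': array([487.6, -17.1]), 'L': 84.8, 'W': 34.4, 'ang': 0.021, 'z': 22.0, 'n': 395, 'mean': array([484.9, -19.3,  22. ])}
```

```bash
python3 -m jog '[[[15,-30,-10],-0.05],[[20,-45,-20],-0.053],[[20,-45,-20],-0.055],[[20,-45,-20],-0.055],[[7.6,-18,-20],0],[[0,0,0],0],[[0,0,0],0]]' -0.2 40
python3 - <<'E'
from h import *
im,p,P=cloud('wrist'); print(observe()['tool_pos'],rect(p,np.array((610,-188.5)),60,8,25))
im,p,P=cloud('top'); r=rect(p,np.array((506,351)),150,57,75);print(r)
E
```

```text
clock: 11.0
tool_pos: [609.6, -185.7, 83.6]
tcp_rot: [[-0.977, 0.214, -0.0], [0.214, 0.977, 0.001], [0.0, 0.001, -1.0]]
ft_force: [-0.8, 0.2, -0.5]
width: 50.9
finger_force: 0.0
[ 609.87961923 -185.85668521   84.19342112] {'c': array([ 610.2, -188.4]), 'L': 80.2, 'W': 16.0, 'ang': -0.212, 'z': 14.2, 'n': 2129, 'mean': array([ 607.3, -187.7,   14.1])}
{'c': array([504.7, 349.5]), 'L': 239.1, 'W': 57.6, 'ang': -0.146, 'z': 59.8, 'n': 1732, 'mean': array([502.4, 350. ,  59.9])}
```

```bash
python3 -m jog '[[[0.3,-2.5,-30],0],[[0,0,-30],0],[[0,0,-18],0],[[0,0,0],0],[[0,0,0],0]]'; python3 -m jog '[[[0,0,-1],0],[[0,0,0],0],[[0,0,0],0],[[0,0,0],0],[[0,0,0],0],[[0,0,0],0]]' 1 40
```

```text
clock: 11.72
tool_pos: [610.8, -190.4, 6.7]
tcp_rot: [[-0.976, 0.216, 0.002], [0.216, 0.976, -0.001], [-0.002, -0.0, -1.0]]
ft_force: [0.4, 0.4, -0.3]
width: 51.1
finger_force: 0.0
clock: 12.48
tool_pos: [610.5, -190.7, 5.4]
tcp_rot: [[-0.976, 0.216, 0.002], [0.216, 0.976, -0.001], [-0.002, -0.0, -1.0]]
ft_force: [-0.6, 0.6, 5.5]
width: 15.1
finger_force: 40.6
```

```bash
python3 -m jog '[[[0,0,30],0],[[0,10,60],0.05],[[-2,40,50],0.18],[[-4,55,0],0.183],[[-5,60,0],0.183],[[-5,60,0],0.183],[[-5,60,0],0.183],[[-5,60,0],0.183],[[-4,60,0],0.183],[[-3,60,0],0.183],[[-2,50,0],0.13],[[0,15,-20],0]]'; python3 -m jog '[[[0,2,-25],0],[[0,0,-20],0],[[0,0,0],0],[[0,0,0],0],[[0,0,0],0]]'
```

```text
clock: 13.98
tool_pos: [574.9, 342.6, 123.7]
tcp_rot: [[-0.143, -0.99, 0.003], [-0.99, 0.143, 0.002], [-0.003, -0.003, -1.0]]
ft_force: [1.1, -1.9, -0.5]
width: 14.7
finger_force: 39.9
clock: 14.6
tool_pos: [575.6, 340.6, 79.4]
tcp_rot: [[-0.148, -0.989, 0.002], [-0.989, 0.148, 0.001], [-0.001, -0.002, -1.0]]
ft_force: [-0.5, 0.0, 0.8]
width: 15.0
finger_force: 39.9
```

```bash
python3 -m jog '[[[-0.3,1,-8],0.005],[[0,0,-5],0],[[0,0,-1.5],0],[[0,0,0],0],[[0,0,0],0]]'
python3 - <<'E'
from h import *
im,p,P=cloud('wrist'); cv2.imwrite('pics/w3.png',im[...,::-1]); print(observe()['tool_pos'],observe()['ft_force'])
E
```

```text
clock: 15.22
tool_pos: [574.4, 341.6, 64.4]
tcp_rot: [[-0.142, -0.99, 0.0], [-0.99, 0.142, 0.0], [-0.0, -0.0, -1.0]]
ft_force: [-1.7, -1.1, 6.3]
width: 14.6
finger_force: 40.6
[574.45621315 341.64139702  64.39056284] [-1.36523623 -0.96693905  6.21973677]
```

View pics/w3.png

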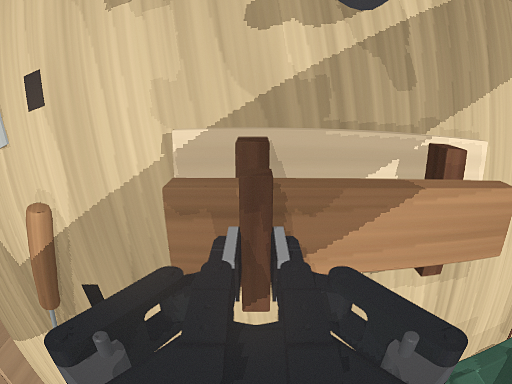

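The sticker (255,240) sits right above the far bearer. I'll release it and go for sticker A.

```bash
python3 -m jog '[[[0,0,0.5],0],[[0,0,0],0],[[0,0,0],0],[[0,0,0],0]]' -0.2 40;  python3 -m jog '[[[0,0,20],0],[[0,0,40],0],[[0,-20,20],-0.1],[[5,-30,0],-0.18],[[6,-30,0],-0.18],[[6,-30,0],-0.18],[[6,-30,0],-0.18],[[6,-30,-20],-0.18],[[4,-11,-30],-0.18],[[0,0,-15],-0.12],[[0,0,0],0],[[0,0,0],0]]'
python3 - <<'E'
from h import *
im,p,P=cloud('wrist'); print(observe()['tool_pos'],rect(p,np.array((608,160)),60,8,25))
im,p,P=cloud('top'); print(rect(p,np.array((575,341)),60,68,85),rect(p,np.array((506,351)),150,57,62))
E
```

```text
clock: 15.78
tool_pos: [574.4, 341.6, 63.8]
tcp_rot: [[-0.142, -0.99, -0.0], [-0.99, 0.142, -0.0], [0.0, 0.0, -1.0]]
ft_force: [0.3, 0.6, 0.5]
width: 50.7
finger_force: 0.0
clock: 17.27
tool_pos: [608.0, 160.9, 79.9]
tcp_rot: [[-0.992, -0.13, 0.001], [-0.13, 0.992, 0.0], [-0.001, 0.0, -1.0]]
ft_force: [1.0, 0.6, 0.7]
width: 51.4
finger_force: 0.0
[608.19584223 161.10374158  80.22301906] {'c': array([608.3, 160.9]), 'L': 80.5, 'W': 16.1, 'ang': 0.131, 'z': 14.2, 'n': 2208, 'mean': array([605.4, 160.6,  14.1])}
None None
```

```bash
python3 -m jog '[[[0,0,-25],0],[[0,0,-30],0],[[0,0,-18],0],[[0,0,-1],0],[[0,0,0],0]]'; python3 -m jog '[[[0,0,-1],0],[[0,0,0],0],[[0,0,0],0],[[0,0,0],0],[[0,0,0],0],[[0,0,0],0]]' 1 40
```

```text
clock: 18.0
tool_pos: [608.4, 160.9, 6.1]
tcp_rot: [[-0.992, -0.128, 0.002], [-0.128, 0.992, 0.0], [-0.002, 0.0, -1.0]]
ft_force: [-0.6, -0.1, -0.0]
width: 51.1
finger_force: 0.0
clock: 18.75
tool_pos: [608.3, 160.8, 5.1]
tcp_rot: [[-0.992, -0.128, 0.002], [-0.128, 0.992, 0.0], [-0.002, 0.0, -1.0]]
ft_force: [0.1, -1.3, 5.6]
width: 15.1
finger_force: 40.7
```

```bash
python3 -m jog '[[[0,0,30],0],[[0,0,55],0.05],[[-10,15,50],0.18],[[-25,30,0],0.18],[[-30,35,0],0.18],[[-30,35,0],0.18],[[-30,35,0],0.18],[[-28,30,0],0.18],[[-16,16,-20],0.17],[[-2.8,3.7,-25],0],[[0,0,-15],0],[[0,0,0],0]]'; python3 -m jog '[[[0,0,0],0],[[0,0,0],0]]'
python3 - <<'E'
from h import *
im,p,P=cloud('top'); print(observe()['tool_pos'],rect(p,np.array((575,341)),60,68,85),rect(p,np.array((506,351)),150,57,62))
E
```

```text
clock: 20.25
tool_pos: [434.9, 359.2, 77.6]
tcp_rot: [[-0.143, -0.99, -0.003], [-0.99, 0.143, -0.002], [0.003, 0.002, -1.0]]
ft_force: [-0.8, -0.6, 0.2]
width: 14.7
finger_force: 40.0
clock: 20.5
tool_pos: [436.6, 360.5, 80.1]
tcp_rot: [[-0.143, -0.99, 0.002], [-0.99, 0.143, 0.001], [-0.002, -0.001, -1.0]]
ft_force: [-0.4, -0.5, -0.0]
width: 14.7
finger_force: 40.0
[436.51545406 360.50029626  80.06016407] {'c': array([572.8, 342.6]), 'L': 82.4, 'W': 16.3, 'ang': 1.428, 'z': 75.4, 'n': 204, 'mean': array([572.6, 341.2,  75.4])} {'c': array([503.9, 349.9]), 'L': 123.6, 'W': 55.9, 'ang': -0.143, 'z': 59.5, 'n': 739, 'mean': array([508. , 347.8,  59.4])}
```

```bash
python3 -m jog '[[[0,0,-9],0],[[0,0,-5],0],[[0,0,-2],0],[[0,0,0],0],[[0,0,0],0]]'; python3 -m jog '[[[0,0,0.5],0],[[0,0,0],0],[[0,0,0],0],[[0,0,0],0]]' -0.2 40;  python3 -m jog '[[[0,0,20],0],[[0,0,40],0],[[10,-40,30],-0.1],[[15,-60,0],-0.18],[[15,-60,0],-0.18],[[15,-60,0],-0.18],[[15,-60,0],-0.18],[[14,-50,0],-0.18],[[14,-38,-20],-0.18],[[0,0,-30],-0.18],[[0,0,0],-0.07],[[0,0,0],0]]' -1
python3 - <<'E'
from h import *
im,p,P=cloud('wrist'); print(observe()['tool_pos'],rect(p,np.array((535,-8)),130,14,30))
im,p,P=cloud('top'); cv2.imwrite('pics/top4.png',im[...,::-1])
for c in [(573,342),(436,361)]: print(rect(p,np.array(c),60,68,85))
print(rect(p,np.array((505,350)),150,57,62))
E
```

```text
clock: 21.18
tool_pos: [435.5, 360.0, 64.1]
tcp_rot: [[-0.142, -0.99, 0.0], [-0.99, 0.142, -0.0], [0.0, -0.0, -1.0]]
ft_force: [-3.1, -2.8, 9.2]
width: 14.4
finger_force: 41.0
clock: 21.68
tool_pos: [435.6, 360.3, 63.3]
tcp_rot: [[-0.142, -0.99, -0.0], [-0.99, 0.142, -0.0], [0.0, 0.0, -1.0]]
ft_force: [0.6, -0.5, -0.1]
width: 51.3
finger_force: 0.0
clock: 23.18
tool_pos: [533.5, -7.9, 103.1]
tcp_rot: [[-1.0, 0.001, -0.001], [0.001, 1.0, 0.0], [0.001, 0.0, -1.0]]
ft_force: [0.4, 0.3, 0.3]
width: 85.4
finger_force: 0.0
[533.80434134  -7.72545851 103.58188384] {'c': array([535.7,  -7.7]), 'L': 179.9, 'W': 55.8, 'ang': -0.003, 'z': 20.2, 'n': 14088, 'mean': array([525.6,  -7.5,  20.2])}
{'c': array([572.9, 341.6]), 'L': 79.0, 'W': 15.9, 'ang': 1.431, 'z': 75.3, 'n': 203, 'mean': array([572.7, 340.9,  75.3])}
{'c': array([434.3, 359.9]), 'L': 78.9, 'W': 15.9, 'ang': 1.427, 'z': 75.4, 'n': 209, 'mean': array([434.1, 358.9,  75.3])}
{'c': array([503.5, 349.7]), 'L': 124.5, 'W': 56.6, 'ang': -0.144, 'z': 59.5, 'n': 811, 'mean': array([502.3, 349.9,  59.5])}
```

```bash
python3 -m jog '[[[1.5,0,-40],0],[[0,0,-40],0],[[0,0,-18],0],[[0,0,0],0],[[0,0,0],0]]' -1 60; python3 -m jog '[[[0,0,0],0],[[0,0,0],0],[[0,0,0],0],[[0,0,0],0],[[0,0,0],0],[[0,0,0],0]]' 1 60;  python3 -m jog '[[[0,0,30],0],[[0,0,50],0],[[0,20,60],0],[[0,40,20],0],[[-5,55,0],-0.02],[[-5,60,0],-0.03],[[-5,60,0],-0.03],[[-5,60,0],-0.03],[[-5,40,0],-0.03],[[-5,23.5,0],0],[[0,0,0],0],[[0,0,0],0]]'
```

```text
clock: 23.9
tool_pos: [536.3, -7.5, 6.8]
tcp_rot: [[-1.0, 0.001, 0.002], [0.001, 1.0, -0.0], [-0.002, -0.0, -1.0]]
ft_force: [-0.4, -0.3, -0.2]
width: 85.6
finger_force: 0.0
clock: 24.65
tool_pos: [536.4, -7.8, 7.2]
tcp_rot: [[-1.0, 0.002, 0.003], [0.002, 1.0, -0.0], [-0.003, -0.0, -1.0]]
ft_force: [-0.9, 0.8, 5.8]
width: 53.4
finger_force: 64.4
clock: 26.15
tool_pos: [505.2, 349.3, 164.7]
tcp_rot: [[-0.99, 0.142, -0.0], [0.142, 0.99, -0.001], [0.0, -0.001, -1.0]]
ft_force: [0.4, 0.6, -0.7]
width: 53.3
finger_force: 63.6
```

```bash
python3 -m jog '[[[1,1,-25],0],[[0,0,-30],0],[[0,0,-15],0],[[0,0,0],0],[[0,0,0],0],[[0,0,0],0]]'
python3 - <<'E'
from h import *
im,p,P=cloud('top'); r=rect(p,np.array((450,359)),110,98,125)
print(r, r['c']+(90-r['L']/2)*np.array([np.cos(r['ang']),np.sin(r['ang'])]), observe()['tool_pos'])
E
```

```text
clock: 26.9
tool_pos: [507.0, 352.1, 96.4]
tcp_rot: [[-0.99, 0.141, 0.002], [0.141, 0.99, 0.002], [-0.002, 0.002, -1.0]]
ft_force: [0.6, 0.2, -1.5]
width: 53.4
finger_force: 63.6
{'c': array([455.8, 359.5]), 'L': 78.8, 'W': 58.0, 'ang': -0.145, 'z': 111.3, 'n': 740, 'mean': array([453. , 356.5, 111. ])} [505.86899884 352.18868306] [506.88915022 352.04362036  96.1667361 ]
```

```bash
python3 -m jog '[[[-0.7,-1.2,-7],0],[[0,0,-5],0],[[0,0,-3],0],[[0,0,0],0],[[0,0,0],0]]'
```

```text
clock: 27.58
tool_pos: [505.2, 350.2, 82.1]
tcp_rot: [[-0.99, 0.141, 0.001], [0.141, 0.99, 0.0], [-0.001, 0.0, -1.0]]
ft_force: [-4.2, -2.8, 11.9]
width: 53.4
finger_force: 65.0
```

```bash
python3 -m jog '[[[0,0,0.5],0],[[0,0,0],0],[[0,0,0],0],[[0,0,0],0],[[0,0,0],0]]' -1 60;  python3 -m jog '[[[0,0,20],0],[[0,0,40],0],[[0,0,30],0],[[-5,-30,0],0],[[-8,-45,0],0],[[-8,-45,0],0],[[-7,-45,-20],0],[[0,0,-20],0],[[0,0,0],0],[[0,0,0],0]]'; python3 -m jog '[[[0,0,0],0],[[0,0,0],0]]' -0.2 60
python3 - <<'E'
from h import *
im,p,P=cloud('wrist'); cv2.imwrite('pics/w5.png',im[...,::-1]);print(observe()['tool_pos'],rect(p,np.array((476,185)),40,63,75),rect(p,np.array((476,185)),40,27,40))
im,p,P=cloud('top'); 
print(rect(p,np.array((505,350)),120,90,105)); cv2.imwrite('pics/top5.png',cv2.resize(im[120:290,40:300],None,fx=3,fy=3)[...,::-1])
E
```

```text
clock: 28.2
tool_pos: [505.4, 350.4, 80.1]
tcp_rot: [[-0.99, 0.141, -0.0], [0.141, 0.99, -0.0], [0.0, -0.0, -1.0]]
ft_force: [0.5, 0.4, -0.2]
width: 85.3
finger_force: 0.0
clock: 29.45
tool_pos: [478.0, 185.9, 131.1]
tcp_rot: [[-0.99, 0.141, 0.001], [0.141, 0.99, 0.0], [-0.001, 0.001, -1.0]]
ft_force: [-0.5, 0.2, -0.2]
width: 85.5
finger_force: 0.0
clock: 29.7
tool_pos: [477.9, 186.0, 131.0]
tcp_rot: [[-0.99, 0.14, 0.001], [0.14, 0.99, 0.0], [-0.001, 0.001, -1.0]]
ft_force: [0.6, -0.1, -0.4]
width: 51.9
finger_force: 0.0
[477.75538214 185.89026579 130.81297878] {'c': array([476.5, 186.2]), 'L': 23.5, 'W': 23.3, 'ang': -0.497, 'z': 68.1, 'n': 823, 'mean': array([475.8, 186.3,  68. ])} {'c': array([474.9, 186.7]), 'L': 49.4, 'W': 46.6, 'ang': 1.391, 'z': 32.2, 'n': 1593, 'mean': array([469.9, 187.3,  32.3])}
None
```

View pics/top5.png

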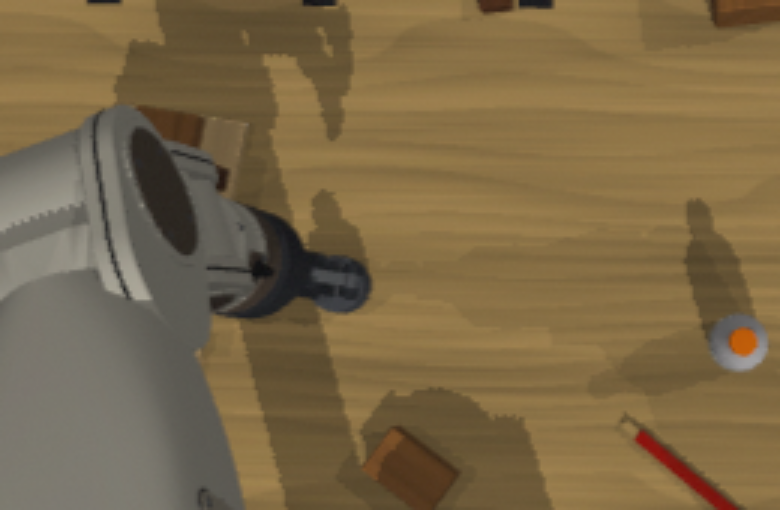

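View pics/w5.png

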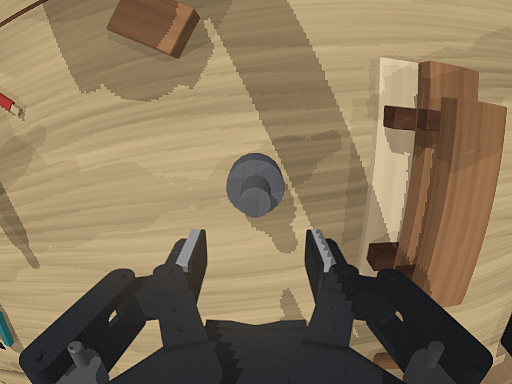

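The top view is blocked by the arm. In the wrist view the weight (255,190) is between the fingers and the stack on the right looks in order.

```bash
python3 -m jog '[[[-1,0,-30],0],[[0,0,-30],0],[[0,0,-20],0],[[0,0,-7],0],[[0,0,0],0],[[0,0,0],0]]'; python3 -m jog '[[[0,0,0],0],[[0,0,0],0],[[0,0,0],0],[[0,0,0],0],[[0,0,0],0]]' 1 80;  python3 -m jog '[[[0,0,20],0],[[0,0,45],0],[[0,0,55],0],[[0,10,20],0],[[5,30,0],0],[[5,35,0],0],[[5,35,0],0],[[5,30,0],0],[[5,18,0],0],[[4,7,0],0],[[0,0,0],0],[[0,0,0],0]]'
python3 - <<'E'
from h import *
im,p,P=cloud('wrist'); cv2.imwrite('pics/w6.png',im[...,::-1]);print(observe()['tool_pos'])
r=rect(p,np.array((470,356)),140,88,103); print(r, r['c'])
im,p,P=cloud('top'); print(rect(p,np.array((450,359)),110,90,103))
E
```

```text
clock: 30.55
tool_pos: [477.3, 185.7, 44.4]
tcp_rot: [[-0.99, 0.141, 0.002], [0.141, 0.99, 0.001], [-0.002, 0.001, -1.0]]
ft_force: [-0.3, -0.5, -0.0]
width: 50.9
finger_force: 0.0
clock: 31.18
tool_pos: [477.0, 185.7, 44.5]
tcp_rot: [[-0.99, 0.141, 0.002], [0.141, 0.99, 0.001], [-0.001, 0.001, -1.0]]
ft_force: [-1.4, 0.2, 5.6]
width: 21.7
finger_force: 78.1
clock: 32.67
tool_pos: [505.1, 349.3, 182.9]
tcp_rot: [[-0.99, 0.142, -0.001], [0.142, 0.99, -0.001], [0.001, -0.001, -1.0]]
ft_force: [-0.4, -1.3, -5.7]
width: 21.4
finger_force: 79.5
[505.24446293 349.30075803 183.16938732]
{'c': array([462.6, 357.1]), 'L': 94.7, 'W': 55.5, 'ang': -0.142, 'z': 95.2, 'n': 7323, 'mean': array([455.5, 358.3,  95.2])} [462.6 357.1]
{'c': array([486.9, 353. ]), 'L': 144.2, 'W': 58.2, 'ang': -0.148, 'z': 97.3, 'n': 1088, 'mean': array([480.9, 349.6,  97.2])}
```

View pics/w6.png

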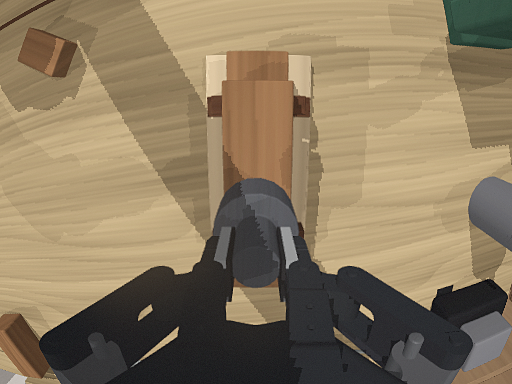

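The stack is aligned and the weight is held over the middle of the short board. I'll lower it.

```bash
python3 -m jog '[[[0,1.5,-15],0],[[0,0,-12],0],[[0,0,-7],0],[[0,0,-4],0],[[0,0,0],0],[[0,0,0],0]]';python3 -m jog '[[[0,0,-2],0],[[0,0,-1.5],0],[[0,0,0],0],[[0,0,0],0]]'
```

```text
clock: 33.52
tool_pos: [505.7, 352.1, 145.8]
tcp_rot: [[-0.99, 0.141, 0.001], [0.141, 0.99, 0.0], [-0.001, 0.001, -1.0]]
ft_force: [0.5, -1.0, -6.2]
width: 21.4
finger_force: 79.4
clock: 34.02
tool_pos: [505.5, 351.9, 141.9]
tcp_rot: [[-0.99, 0.141, 0.0], [0.141, 0.99, 0.0], [-0.0, 0.0, -1.0]]
ft_force: [0.1, 0.3, -5.6]
width: 21.8
finger_force: 79.4
```

```bash
python3 -m jog '[[[0,-0.5,-1],0],[[0,0,-0.5],0],[[0,0,0],0],[[0,0,0],0]]'
```

```text
clock: 34.52
tool_pos: [505.6, 351.7, 141.5]
tcp_rot: [[-0.99, 0.141, 0.001], [0.141, 0.99, 0.001], [-0.001, 0.001, -1.0]]
ft_force: [-2.3, 0.3, 4.2]
width: 21.7
finger_force: 80.5
```

Contact: the wrist force has gone from -5.6 to +4.2 N. I'll release and withdraw, then check.

```bash
python3 -m jog '[[[0,0,0],0],[[0,0,0],0],[[0,0,0],0],[[0,0,0],0]]' -0.2 60;  python3 -m jog '[[[0,0,15],0],[[0,0,25],0],[[0,0,40],0],[[0,0,30],0],[[0,-40,0],0],[[0,-60,0],0],[[0,-60,0],0],[[0,-60,0],0],[[0,-60,0],0],[[0,-60,0],0],[[0,0,0],0],[[0,0,0],0]]'
python3 - <<'E'
from h import *
im,p,P=cloud('top'); c=np.array((505,350))
for n,cc,r,a,b in [('short',c,120,92,105),('wt',c,50,160,175),('long',c,150,57,62),('body',c,60,125,137)]: print(n,rect(p,cc,r,a,b))
print(rect(p,np.array((430,-160)),45,50,140))
im2=get_image('side')[0]
cv2.imwrite('pics/fin.png',np.hstack([cv2.resize(im[140:260,50:170],(400,400)),cv2.resize(im2[234:384,120:320],(400,400))])[...,::-1])
E
```

```text
clock: 35.02
tool_pos: [505.6, 351.4, 140.3]
tcp_rot: [[-0.99, 0.141, 0.0], [0.141, 0.99, -0.0], [-0.0, -0.0, -1.0]]
ft_force: [0.2, -0.2, -0.0]
width: 51.1
finger_force: 0.0
clock: 36.52
tool_pos: [505.8, 11.4, 251.3]
tcp_rot: [[-0.99, 0.142, 0.001], [0.142, 0.99, 0.001], [-0.001, 0.001, -1.0]]
ft_force: [0.2, 0.1, -0.1]
width: 51.5
finger_force: 0.0
short {'c': array([504.5, 350.1]), 'L': 180.1, 'W': 57.2, 'ang': -0.143, 'z': 97.5, 'n': 1292, 'mean': array([502.5, 347.9,  97.4])}
wt {'c': array([504.7, 351.9]), 'L': 24.3, 'W': 21.6, 'ang': -1.545, 'z': 166.7, 'n': 91, 'mean': array([504.6, 350.7, 166.7])}
long {'c': array([404.2, 364.2]), 'L': 57.0, 'W': 38.1, 'ang': 1.497, 'z': 59.5, 'n': 183, 'mean': array([401.1, 362. ,  59.6])}
body {'c': array([504.3, 348.8]), 'L': 48.7, 'W': 45.3, 'ang': -0.314, 'z': 131.4, 'n': 226, 'mean': array([503.3, 345.5, 131.2])}
{'c': array([ 428.8, -163.3]), 'L': 45.2, 'W': 44.9, 'ang': 0.003, 'z': 79.1, 'n': 288, 'mean': array([ 429.2, -162.5,   84.3])}
```

View pics/fin.png

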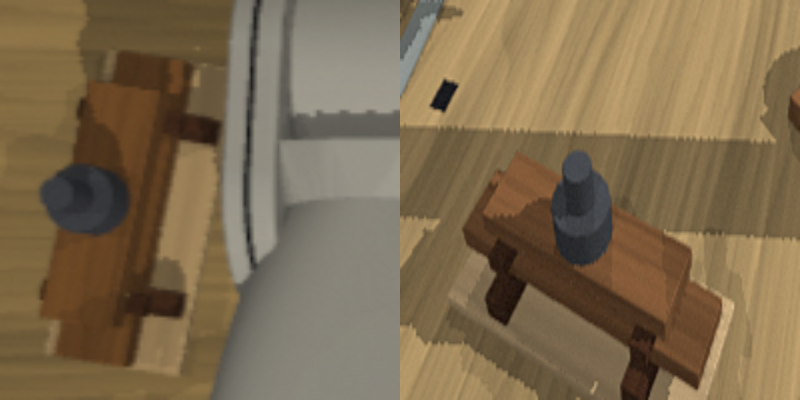

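The stack is complete and level, the weight stands centred, and the glue bottle hasn't moved. I'll hand it in.

```bash
python3 -m jog '[[[0,0,0],0],[[0,0,0],0]]' >/dev/null; python3 -c "
from bench import manip
print(manip.job_done())"
```

```text
the job is handed in; nothing more can be done
None
```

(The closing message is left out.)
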